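# Charged pack off the charger, into the work light

### The arm

A 7-joint arm with a two-finger parallel gripper is mounted at the origin on a cart in front of the work surface, level with it; the furniture and walls round the work are solid. World frame = base frame: x ahead of the robot, y to its left, z up, the work surface at z = 0. Lengths are in m, angles in rad, forces in N, time in s.
With the tool pointing down it reaches from about 0.4 to 0.875 m from the base axis. Payload 6.5 kg.
Tool frame: the origin (TCP) lies on the centre line of the jaws, within the pads' length; the fingertips stand 11 mm ahead of it and the grasp point (between the pads) lies 8 mm behind it; z points along the fingers, y is the line along which they close (so a half turn about z gives the same grasp; the last joint's range is limited). The gripper opens to 88 mm and grips with 3 to 60 N. Pads are 18 mm wide; open, the fingers measure 123 mm over their backs; the gripper's body (75 mm by 187 mm) begins 45 mm behind the grasp point.
Start: joints at [-1.216, 0.536, -0.004, 1.538, 0.003, 1.067, -0.071], TCP at [0.266, 0.593, 0.25] pointing down, gripper open.
Joint ranges: [-2.7, 2.7], [-0.37, 2.16], [-1.27, 1.26], [0.24, 2.4], [-1.31, 4.45], [0.19, 1.91], [-2.76, 2.76]. Speed limits (rad/s): [2.39, 2.39, 3.14, 3.14, 3.14, 3.14, 3.14].

### API

Orientations are given as a rotation vector (axis times angle).
In Python, from bench import ctrl, hand, planner, viewer gives the robot as it stands. The module is installed in compiled form; this text tells all that it offers. Calls block until the motion is done:
- ctrl.reach(position, orientation): joint-space move of the TCP to a pose.
- ctrl.servo_line(position, rot=None, vel=0.15, threshold=None): straight line of the TCP; rot=None keeps the orientation; vel is the mean speed in m/s. With threshold (N) it stops when the force on the tool has changed by that much, and returns True; else False.
- ctrl.move_j(angles): joint-space move.
- hand.release() and hand.grasp(): open the fingers fully, or close them until they stop; the grip force is fixed at half the most.
- ctrl.dwell(seconds).
- planner.solve_ik(position, orientation): joint angles nearest the present ones, or None.
- ctrl.state(): the state.
- viewer.read_camera(name): name is "scene" or "top" or "wrist"; returns a dict with "img" (384x512x3 uint8, blue, green, red), "camera_matrix" (3x3 intrinsics, pixels), "distortion" ([k1, k2, p1, p2, k3] as OpenCV has them; the pictures are not rectified), "extrinsics" (4x4, takes a point from camera to world coordinates); the wrist camera has in their place "hand_eye" (4x4, takes a point from camera to tool coordinates, whose origin is the TCP and whose axes are the flange's). Camera axes: x right, y down, z forward; pixel columns grow to the right and rows downward; lengths in m; the calibration is good to about 2 mm. A picture is of the moment at which its call begins: read the wrist's pose just before it. There is no depth.
A pose or a line that the arm cannot do raises ctrl.PlanningError and nothing moves.
- ctrl.finish_job(): hands the job in; it is judged then, once.
The state is a dict: "time": time; "qpos": joint angles; "dq": joint speeds; "joint_torque": joint torques, N m; "tcp_pos": TCP position; "ee_rot": TCP orientation; "ft_force": force on the tool from outside, world axes, zero at the start; "wrist_torque": the same for the moment, N m; "gripper_width": finger opening in m; "grip_force": force on a finger pad.
Only numpy, scipy, OpenCV 4.12 (cv2) and the standard library are available. Lean on these libraries where they do the work, as an engineer would, in place of code of your own. Each camera call takes 0.05 s, during which the arm holds its last target. There are 200 camera calls.

### The job

The battery pack in the charger is charged: fit it in the cordless work light. Its latches are loaded by a spring under the pack, so press the pack down as you squeeze its two side buttons, keep them squeezed while you pull it straight up and out, then push it down into the light's socket until it latches home, and let go. Be gentle with latches and sockets, keep charger and light standing where they are, and leave the other things alone.

Things in the scene. Friction and masses are not known exactly. Their poses are not given: they have to be found in the camera images.
- pack: Black battery pack, 0.34 kg. Origin: centre of the stem's underside, z up. Stem 40 (x) x 32 (y), 46 mm tall, its last 4 mm tapered 1.5 a side, key rib 8 wide and 3.5 proud on its -x face. Head above it (z 46 to 90) 58 x 44. On each +-y side a grey button 24 x 22, centre at z 70; 60 mm over both at rest, 46 fully in. Latched: origin 42 mm below the socket mouth, axes as the socket's.
- pack_grip (a point): Point midway between the pack's two buttons, 70 mm above the pack's origin; axes as the pack's (the buttons lie at +-y). In the latched pack 28 mm above the socket mouth; the pack's top is 20 mm above it, the head's underside 24 mm below it.
- button_left (a joint): Release button on the pack's +y side: 0 = sprung out (latch catch out), 0.007 m = fully in (catch drawn into the stem). Spring 6 N at first, 9.5 N fully in. In a loaded latch it goes in only about 1 mm: hooked lips 3 mm deep hold it until the pack is pressed down 3 mm; then both snap in (fingers close by 12 mm). 20 to 30 N of grip is right; over 45 N strains a jammed latch.
- button_right (a joint): The same button on the pack's -y side. Only with both beyond 0.006 m can the pack be drawn out or pushed in freely; pushed in with buttons out, ramps on the catches press them in. Once the pack is down 3 to 4 mm past the latched depth, buttons let go spring out and the spring below lifts the pack back onto the catches.
- charger: Dark charger standing loose on the bench, 130 x 120 x 60 mm, 1.1 kg. Origin: on its underside below the socket; -x is its display side, z up; it reaches from x -70 to +60 mm and y +-60 mm.
- charger_socket (a point): Centre of the charger's socket mouth, in its top 60 mm above the bench. Mouth 41.2 (x) x 33.2 (y) mm, key slot 9.6 wide to -x, 50 deep. A spring block below pushes a pack up: 7 N latched, 5 N raised 8 mm. The latched pack's head stands 4 mm above the top, which stops it when pressed down.
- light: Cordless work light standing loose on the bench: grey body with a lamp face of small LEDs to its -x side, dark tube hoops at its two sides, 1.9 kg; 137 (x) x 188 (y) x 70 mm, hoops up to 58 mm. Origin: on its underside below the socket; z up.
- light_socket (a point): Middle of the opening in the work light's top, 70 mm above the bench. Its socket (as the charger's: 41.2 x 33.2 mm, key slot to -x, catches +-y, spring block 34 mm down) is a floating cradle under a 92 mm flange: its mouth may lie up to 4.5 mm off this point along the light's x and along its y, and stays there till pushed with 1.5 N. Pack fully down: origin 46 mm below the mouth; latched: 42.
- spanner_13: Steel combination spanner, 193 x 27 x 8 mm, lying near the bench's front edge; bystander, origin under its middle.
- marker: Marker pen, 132 x 16 mm, lying near the bench's front edge; bystander, origin under its middle.
- bolt_0: Brass-coloured bolt standing on its head, 38 mm tall, between charger and light; bystander, origin under its middle.
- bolt_2: Grey bolt standing on its head, 51 mm tall, between charger and light, nearer the robot; bystander, origin under its middle.
There are look-alikes about, which are no part of the job. What is shaped like the pack but green is not meant.

How it is judged:
On the way:
1. the pack is pulled right out of the charger (z of pack in the frame of charger_socket above 0.01 m), for 0.1 s.
At the end, for the whole second after the job is handed in: The pack sits latched in the work light's socket: its origin at least 39.5 mm below the mouth, within 9 mm of its middle and upright in it, both buttons sprung out (under 2 mm in), at rest; charger and light stand level on the bench (horizontal distance between pack and light_socket below 0.009 m and z of pack in the frame of light_socket below -0.0395 m and angle between the z axis of pack and the z axis of light_socket, either way round below 0.06 rad and value of joint each of button_left, button_right below 0.002 m and angle between each of light, charger's own z axis and vertical below 0.03 rad and linear speed of pack below 0.02 m/s); the robot touches nothing.
It fails at once if the pack's latches or the charger's socket are forced (over 100 N between pack and charger) (contact force between pack and charger above 100 N).
It fails at once if the pack is rammed into the light (over 60 N between pack and light) (contact force between pack and light above 60 N).
It fails at once if the charger or the light is lifted or tipped (height (world z) of any of charger, light above 0.008 m or angle between any of charger, light's own z axis and vertical above 0.12 rad).
It fails at once if charger or light is shoved more than 30 mm (distance of any of charger, light from where it was at the start of the episode above 0.03 m).
It fails at once if a bystander is moved more than 30 mm (distance of any of spanner_13, marker, bolt_0, bolt_2 from where it was at the start of the episode above 0.03 m).
It also fails if it takes over 72 s, if anything falls off the work surface, if the arm or the gripper's body presses on something with over 40 N, if the wrist force passes 120 N, or if a joint passes its speed limit or range.

## Working session

There is one attempt and no reset: what is moved stays moved. The work goes in short steps, each a Python script; the robot and the scene stay as the last script left them, time stands still between calls to the robot, and variables do not carry over. Pictures are saved under pics/ and viewed, at most 10 in all, crops included, and the job is handed in when it is done.

```bash
mkdir -p pics
cat > h.py <<'E'
import numpy as np, cv2, pickle
from bench import ctrl, hand, planner, viewer
from scipy.spatial.transform import Rotation as R
def snap(name,fn):
    s=ctrl.state(); c=viewer.read_camera(name)
    if 'hand_eye' in c:
        T=np.eye(4);T[:3,:3]=R.from_rotvec(s['ee_rot']).as_matrix();T[:3,3]=s['tcp_pos'];c['extrinsics']=T@c['hand_eye']
    cv2.imwrite(f'pics/{fn}.png',c['img']); pickle.dump(c,open(f'pics/{fn}.pkl','wb')); return c
def load(fn): return pickle.load(open(f'pics/{fn}.pkl','rb'))
def pix2plane(c,uv,z):
    p=cv2.undistortPoints(np.array(uv,float).reshape(-1,1,2),c['camera_matrix'],np.array(c['distortion'],float)).reshape(-1,2)
    d=np.c_[p,np.ones(len(p))]@c['extrinsics'][:3,:3].T; o=c['extrinsics'][:3,3]
    return o+d*((z-o[2])/d[:,2])[:,None]
def proj(c,P):
    T=np.linalg.inv(c['extrinsics']); 
    return cv2.projectPoints(np.array(P,float).reshape(-1,1,3),cv2.Rodrigues(T[:3,:3])[0],T[:3,3],c['camera_matrix'],np.array(c['distortion'],float))[0].reshape(-1,2)
E
python3 - <<'E'
from h import *
a=snap('scene','s0');b=snap('top','t0');print(ctrl.state())
cv2.imwrite('pics/s0b.png',cv2.resize(a['img'],(800,600),interpolation=cv2.INTER_CUBIC))
cv2.imwrite('pics/t0b.png',cv2.resize(b['img'],(800,600),interpolation=cv2.INTER_CUBIC))
E
```

```text
{'time': 0.1, 'qpos': array([-1.21619292,  0.5371105 , -0.00441301,  1.53874948,  0.00260726,
        1.06724348, -0.07123634]), 'dq': array([-0.00201287, -0.00110066,  0.00165586, -0.00364307, -0.00192639,
        0.00099743, -0.00060383]), 'joint_torque': array([ 2.06698212e-03, -5.72081137e+01,  9.93676074e-01, -2.52232236e+01,
       -5.61796257e-02,  1.35439489e-02,  2.32287925e-05]), 'tcp_pos': array([0.26533728, 0.59281646, 0.24892356]), 'ee_rot': array([-6.56065616e-01, -3.07213495e+00,  2.34642410e-03]), 'ft_force': array([-0.13304753, -0.70735385,  0.16686966]), 'wrist_torque': array([0.00612827, 0.01829057, 0.0657733 ]), 'grip_force': 0.0, 'gripper_width': 0.08813449076385842}
```

View pics/t0b.png

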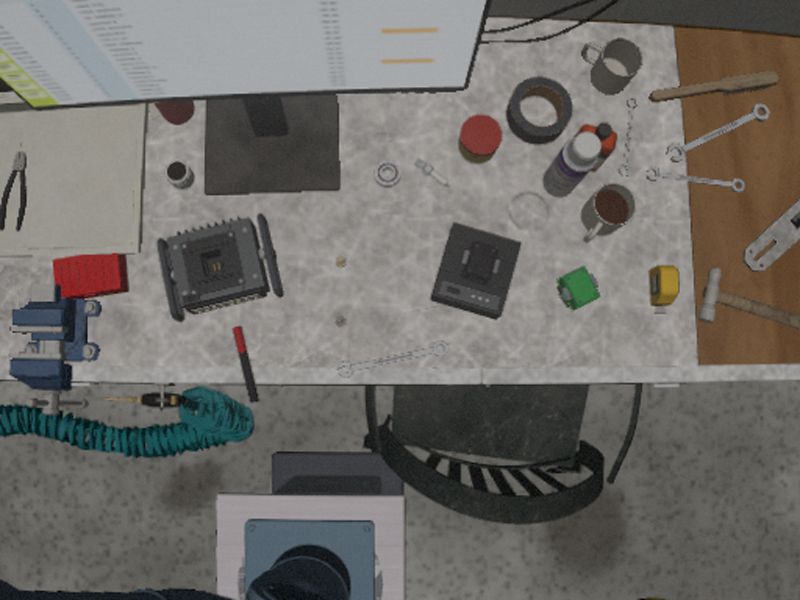

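View pics/s0b.png

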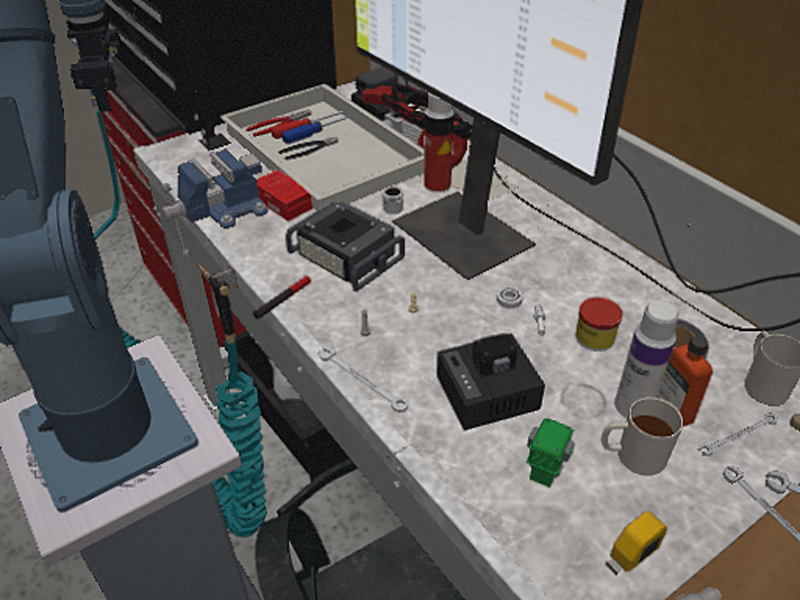

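The top view shows the charger at about (477,270) with the pack in it and the light at about (214,264), both in 800x600 pixels. The scene view confirms the display and LED faces point towards the robot. Next I'll get rough positions and take close wrist views.

Run:
```python
from h import *
c=load('t0'); k=.64
print(c['extrinsics'][:3,3])
ch=pix2plane(c,np.array([(453,223),(521,237),(500,319),(431,301)])*k,.06)
li=pix2plane(c,np.array([(165,240),(252,219),(270,290),(186,308),(214,264)])*k,.07)
print(ch.round(3),ch.mean(0),li.round(3))
print(pix2plane(c,np.array([(340,262),(340,322),(482,262),(340,360),(440,348),(245,362)])*k,.03).round(3))
for n,p,yaw in (('w_ch',ch.mean(0),0),('w_li',li[4],0)):
    e=ch[0]-ch[3]
    print(n,p)
w=viewer.read_camera('wrist');print(w['hand_eye'].round(3),w['camera_matrix'])
```

```text
[ 0.30558364 -0.11968637  1.31321783]
[[ 0.602 -0.239  0.06 ]
 [ 0.579 -0.353  0.06 ]
 [ 0.441 -0.315  0.06 ]
 [ 0.47  -0.201  0.06 ]] [ 0.52289999 -0.27687829  0.06      ] [[0.571 0.242 0.07 ]
 [0.606 0.096 0.07 ]
 [0.487 0.063 0.07 ]
 [0.457 0.201 0.07 ]
 [0.53  0.157 0.07 ]]
[[ 0.541 -0.049  0.03 ]
 [ 0.439 -0.05   0.03 ]
 [ 0.541 -0.29   0.03 ]
 [ 0.375 -0.051  0.03 ]
 [ 0.395 -0.217  0.03 ]
 [ 0.371  0.108  0.03 ]]
w_ch [ 0.52289999 -0.27687829  0.06      ]
w_li [0.52998367 0.15680655 0.07      ]
[[ 0.    -0.958 -0.286  0.074]
 [ 1.     0.     0.     0.   ]
 [-0.    -0.286  0.958 -0.135]
 [ 0.     0.     0.     1.   ]] [[282.19706878   0.         254.18118998]
 [  0.         282.19706878 194.60253256]
 [  0.           0.           1.        ]]
```

```bash
cat >> h.py <<'E'
def rv(deg): # tool down, tool x at yaw deg
    a=np.deg2rad(deg); x=np.array([np.cos(a),np.sin(a),0]); z=np.array([0,0,-1.]); return R.from_matrix(np.c_[x,np.cross(z,x),z]).as_rotvec()
def big(fn,box,k):
    im=load(fn)['img']; x,y,w,h=box; cv2.imwrite(f'pics/{fn}b.png',cv2.resize(im[y:y+h,x:x+w],None,fx=k,fy=k,interpolation=cv2.INTER_CUBIC))
E
python3 - <<'E'
from h import *
ctrl.reach([.53,.157,.25],rv(17)); ctrl.dwell(.3); snap('wrist','wl0'); print(ctrl.state()['qpos'].round(2))
ctrl.reach([.523,-.277,.25],rv(-16)); ctrl.dwell(.3); snap('wrist','wc0'); print(ctrl.state()['qpos'].round(2), ctrl.state()['time'])
im=np.hstack([load('wl0')['img'],load('wc0')['img']])
big('wl0',(56,0,400,384),1.5);big('wc0',(56,0,400,384),1.5)
E
```

```text
[-0.85  0.42  0.63  1.83 -0.29  0.99 -1.37]
[-0.2   0.57  0.87  1.73 -0.49  1.07 -1.01] 4.3
```

View pics/wl0b.png

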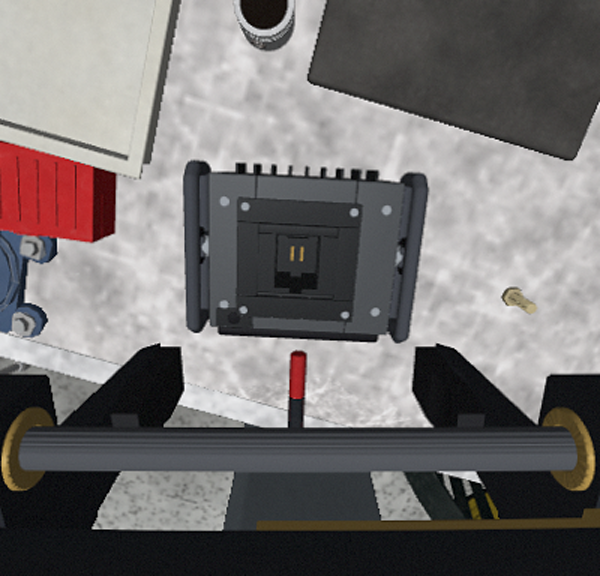

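View pics/wc0b.png

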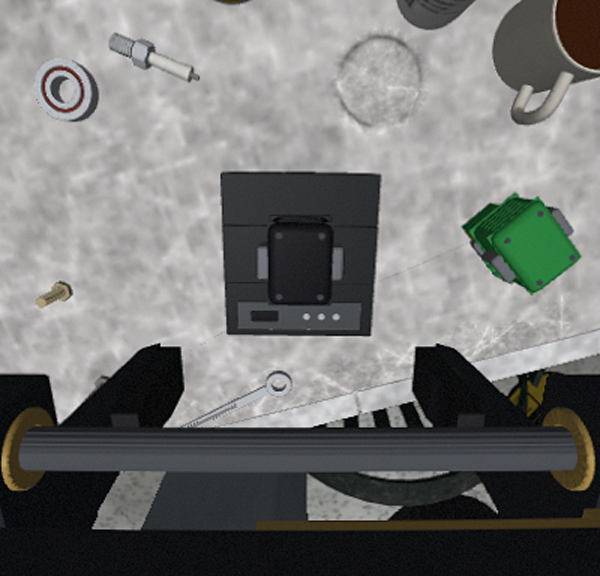

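The light view shows the flange at about (299,260) and the socket opening at about (297,262). The charger view shows the pack top at about (300,263), with its buttons at x 262 and 337. I'll enlarge both.

Run:
```python
from h import *
a=load('wl0')['img'][125:225,205:305];b=load('wc0')['img'][110:228,200:312]
f=lambda x,k:cv2.resize(x,None,fx=k,fy=k,interpolation=cv2.INTER_CUBIC)
g=lambda x:np.uint8(255*(x/255.)**.6)
A=f(g(a),4);B=f(g(b),3.5)
H=max(A.shape[0],B.shape[0]);p=lambda x:np.pad(x,((0,H-x.shape[0]),(0,0),(0,0)))
o=np.hstack([p(A),p(B)]);print(o.shape);cv2.imwrite('pics/comb.png',o)
```

```text
(413, 792, 3)
```

View pics/comb.png

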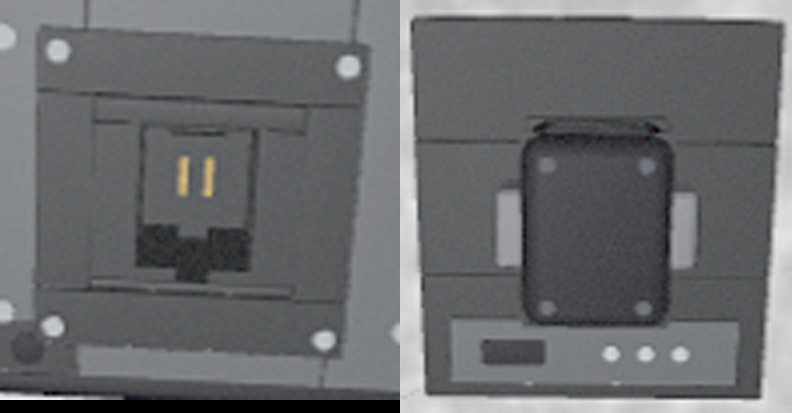

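The enlargement shows the light's socket mouth with corners near (140,124), (258,130), (252,271) and (136,265), and its key slot towards -x. The pack's top face spans about (522..672, 136..325).

```bash
cat >> h.py <<'E'
from scipy.optimize import least_squares
def fit(c,uv,a,b,z,deg): # uv order: +x+y(left top), +x-y, -x-y, -x+y
    L=np.array([(a,b),(a,-b),(-a,-b),(-a,b)])/2
    def P(q):
        C,S=np.cos(q[2]),np.sin(q[2]); return np.c_[L@np.array([[C,S],[-S,C]])+q[:2],np.full(4,q[3])]
    w=pix2plane(c,uv,z); 
    r=least_squares(lambda q:(proj(c,P(q))-uv).ravel(),[*w[:,:2].mean(0),np.deg2rad(deg),z])
    r2=least_squares(lambda q:(proj(c,P([*q,z]))-uv).ravel(),[*w[:,:2].mean(0),np.deg2rad(deg)])
    print('free z',r.x[:2].round(4),np.rad2deg(r.x[2]).round(2),r.x[3].round(4),r.cost.round(2),'| fixed',r2.x[:2].round(4),np.rad2deg(r2.x[2]).round(2),r2.cost.round(2)); return r2.x
E
python3 - <<'E'
from h import *
l=load('wl0');c=load('wc0')
fit(l,np.array([(140,124),(258,130),(252,271),(136,265)])/4+[205,125]-.4,.0412,.0332,.07,17)
fit(l,np.array([(38,25),(370,45),(340,358),(35,322)])/4+[205,125]-.4,.092,.092,.07,17)
fit(c,(np.array([(522,136),(673,136),(671,325),(522,325)])-[400,0])/3.5+[200,110]-.4,.058,.044,.08,-16)
fit(c,(np.array([(412,17),(784,23),(760,398),(425,395)])-[400,0])/3.5+[200,110]-.4,.130,.12,.06,-16)
print(c['extrinsics'][:3,3])
E
```

```text
free z [0.5338 0.1594] 14.68 0.0708 0.13 | fixed [0.5336 0.1593] 14.68 0.14
free z [0.5335 0.1596] 13.05 0.063 5.82 | fixed [0.5348 0.1599] 13.05 8.78
free z [ 0.5309 -0.2801] -16.05 0.0986 0.66 | fixed [ 0.5269 -0.2791] -16.05 9.39
free z [ 0.5266 -0.2785] -16.68 0.0567 0.1 | fixed [ 0.5271 -0.2786] -16.68 1.23
[ 0.59520521 -0.29669971  0.38531762]
```

Run:
```python
from h import *
c=load('wc0')
fit(c,(np.array([(522,136),(673,136),(671,325),(522,325)])-[400,0])/3.5+[200,110]-.4,.058,.044,.108,-16)
ctrl.reach([.5337,.1593,.212],rv(14.3)); ctrl.dwell(.3); l=snap('wrist','wl1'); print(ctrl.state()['time'])
ctrl.reach([.5315,-.280,.25],rv(-16.4)); ctrl.dwell(.3); snap('wrist','wc1'); print(ctrl.state()['time'],ctrl.state()['tcp_pos'])
P=proj(l,[[.5337,.1593,.07]])[0];P2=proj(load('wc1'),[[.5315,-.280,.108]])[0];print(P,P2)
g=lambda x:np.uint8(255*(x/255.)**.5)
o=[]
for n,p,k in(('wl1',P,4),('wc1',P2,4)):
    x,y=(p-50).astype(int); print(n,x,y); o.append(cv2.resize(g(load(n)['img'][y:y+110,x:x+100]),None,fx=k,fy=k,interpolation=cv2.INTER_CUBIC))
cv2.imwrite('pics/comb2.png',np.hstack(o))
```

```text
free z [ 0.5309 -0.2801] -16.05 0.0986 0.66 | fixed [ 0.5329 -0.2806] -16.05 3.4
6.2583
8.225 [ 0.53169238 -0.27957972  0.24996062]
[253.69167277 186.42946832] [255.1676669  186.38120052]
wl1 203 136
wc1 205 136
```

View pics/comb2.png

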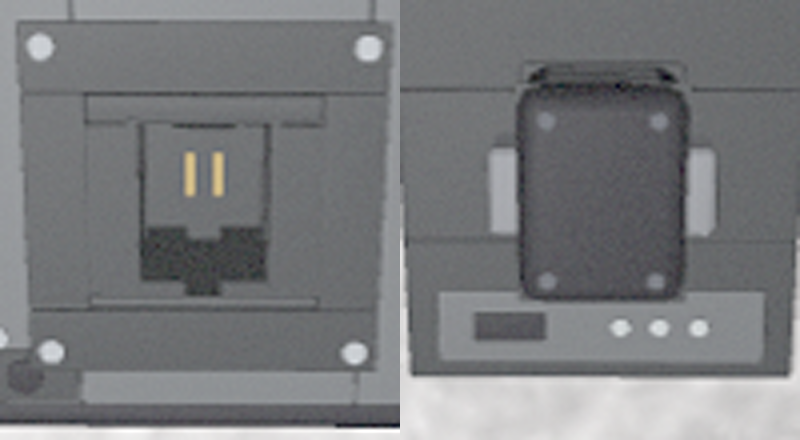

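The enlarged views show the mouth spanning (141..268, 124..281) and the pack top spanning (519..688, 87..299). Both are square to the tool.

Run:
```python
from h import *
l=load('wl1');c=load('wc1')
m=fit(l,np.array([(141,124),(269,124),(266,282),(141,281)])/4+[203,136]-.4,.0412,.0332,.07,14)
p=fit(c,(np.array([(517,87),(690,86),(685,298),(520,299)])-[400,0])/4+[205,136]-.4,.058,.044,.108,-16)
gx,gy=.5325,-.2803
ctrl.servo_line([gx,gy,.14],rot=rv(-16.4),vel=.12)
print(ctrl.servo_line([gx,gy,.080],vel=.05,threshold=8)); s=ctrl.state();print(s['tcp_pos'],s['ft_force'])
hand.grasp(); s=ctrl.state();print(s['tcp_pos'],s['ft_force'],s['gripper_width'],s['grip_force'],s['time'])
```

```text
free z [0.5328 0.1591] 13.82 0.0676 0.51 | fixed [0.5334 0.1593] 13.82 0.6
free z [ 0.5308 -0.28  ] -16.32 0.0977 0.22 | fixed [ 0.5332 -0.2807] -16.32 3.34
False
[ 0.53273749 -0.28044823  0.08034579] [-0.53164878  0.20571658 -0.11627938]
[ 0.53250058 -0.28046855  0.08014432] [ 0.00517006 -0.42147697  1.2392249 ] 0.05649295423247644 30.000298339873552 11.2333
```

Run:
```python
from h import *
p=ctrl.state()['tcp_pos']
for d in (.002,.0033,.004):
    ctrl.servo_line([.5325,-.2803,.0801-d],vel=.01,threshold=30); ctrl.dwell(.3); s=ctrl.state();print(d,s['tcp_pos'],s['ft_force'].round(1),s['gripper_width'],s['grip_force'],s['time'])
    if s['gripper_width']<.048: break
```

```text
0.002 [ 0.53315981 -0.28071367  0.07944283] [-0.6  2.4 12.9] 0.055942567134181435 30.001853741705418 11.875
0.0033 [ 0.53319676 -0.28075512  0.07819174] [-2.5  0.6 11.5] 0.055324031553194195 30.00196287408471 12.4583
0.004 [ 0.53310975 -0.28047346  0.07646878] [ 0.8 -0.2  5.1] 0.043936263417668736 30.001033865846694 13.0083
```

The buttons snapped in. Next I pull the pack straight up.

Run:
```python
from h import *
def pr(): s=ctrl.state();print(s['tcp_pos'],s['ft_force'].round(1),s['gripper_width'].round(4),s['time'])
x,y=ctrl.state()['tcp_pos'][:2]
print(ctrl.servo_line([x,y,.09],vel=.03,threshold=25)); pr()
print(ctrl.servo_line([x,y,.15],vel=.05,threshold=25)); pr()
ctrl.servo_line([x,y,.20],vel=.1); pr()
c=snap('scene','s1'); q=proj(c,[[x,y,.17]])[0].astype(int);print(q)
ctrl.dwell(.1)
w=snap('wrist','w1')
A=cv2.resize(c['img'][q[1]-70:q[1]+80,max(q[0]-65,0):q[0]+65],(390,450));B=cv2.resize(w['img'][100:384,106:406],(400,379))
o=np.zeros((450,790,3),np.uint8);o[:,:390]=A;o[:379,390:]=B;cv2.imwrite('pics/c3.png',np.uint8(255*(o/255.)**.6))
```

```text
FalseTraceback (most recent call last):
  File "<stdin>", line 4, in <module>
  File "<stdin>", line 2, in pr
AttributeError: 'float' object has no attribute 'round'
```

```bash
cat >> h.py <<'E'
def pr(): s=ctrl.state();print(s['tcp_pos'].round(4),s['ft_force'].round(1),round(s['gripper_width'],4),s['time'])
E
python3 - <<'E'
from h import *
x,y=ctrl.state()['tcp_pos'][:2]; pr()
print(ctrl.servo_line([x,y,.15],vel=.05,threshold=25)); pr()
ctrl.servo_line([x,y,.20],vel=.1); pr()
c=snap('scene','s1'); q=proj(c,[[x,y,.17]])[0].astype(int);print(q)
w=snap('wrist','w1')
A=cv2.resize(c['img'][q[1]-70:q[1]+80,max(q[0]-65,0):q[0]+65],(390,450));B=cv2.resize(w['img'][100:384,106:406],(400,379))
o=np.zeros((450,790,3),np.uint8);o[:,:390]=A;o[:379,390:]=B;cv2.imwrite('pics/c3.png',np.uint8(255*(o/255.)**.6))
E
```

```text
[ 0.5324 -0.28    0.0893] [-0.2  0.2 -4.7] 0.0439 13.625
False
[ 0.5322 -0.2798  0.1497] [-0.  -0.3 -3.6] 0.0441 14.975
[ 0.5324 -0.2796  0.1999] [-0.5  0.  -4.2] 0.0439 15.625
[318 200]
```

View pics/c3.png

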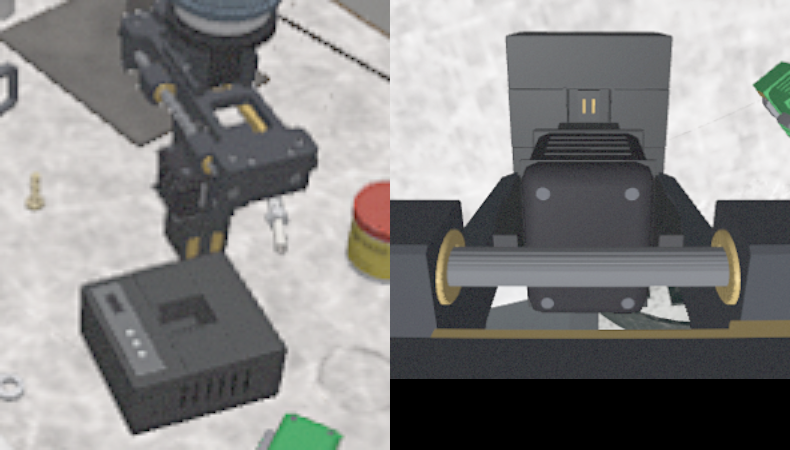

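The scene view shows the socket empty and the pack held in the jaws. The wrist view shows the pack square in the grip, with screws at (543,194), (632,194), (543,303) and (628,303). I'll use the screws to check the pack's offset in the hand.

Run:
```python
from h import *
def loc(d,deg): a=np.deg2rad(deg); return (d[:,:2]@np.array([[np.cos(a),-np.sin(a)],[np.sin(a),np.cos(a)]])*1000).round(1) # comps along tool x, tool... left
c=load('wc1'); uv=(np.array([(546,121),(659,121),(656,282),(546,281)])-[400,0])/4+[205,136]-.4
s=pix2plane(c,uv,.108); print(s.mean(0)); print(loc(s-[.5325,-.2803,0],-16.4))
w=load('w1'); uv=(np.array([(543,194),(632,194),(628,303),(543,303)])-[390,0])*.75+[106,100]
s=pix2plane(w,uv,.2279); print(loc(s-[.5324,-.2796,0],-16.4), loc(s-[.5324,-.2796,0],-16.4).mean(0))
# charger socket seen: mouth fit from charger top corners in wc1 not needed
```

```text
[ 0.53158492 -0.27988365  0.108     ]
[[ 20.1  14.1]
 [ 20.1 -14.1]
 [-22.2 -14. ]
 [-22.   14.6]]
[[ 20.   14.3]
 [ 20.  -13.7]
 [-22.  -13.8]
 [-22.1  15.8]] [-1.025  0.65 ]
```

Run:
```python
from h import *
X,Y=.5343,.1594
ctrl.reach([X,Y,.20],rv(14.1)); pr()
ctrl.servo_line([X,Y,.14],vel=.1); ctrl.dwell(.2); pr()
for z in (.13,.126,.120,.112):
    t=ctrl.servo_line([X,Y,z],vel=.02,threshold=7); print(t); pr(); print(ctrl.state()['wrist_torque'].round(2))
    if t: break
```

```text
[0.5348 0.1577 0.2002] [-0.3 -0.9 -3.3] 0.044 17.3417
[0.5347 0.1595 0.1406] [ 0.4  0.4 -3. ] 0.0439 18.2917
False
[0.5343 0.1593 0.1299] [ 1.  -0.1 -3.3] 0.0439 18.9417
[ 0.04  0.11 -0.06]
False
[0.5342 0.1594 0.1259] [ 0.2  0.4 -3.8] 0.0438 19.2917
[-0.01  0.16  0.01]
False
[0.5342 0.1593 0.1199] [-0.5  0.2 -3.6] 0.0436 19.7417
[-0.03  0.18 -0.01]
False
[0.5343 0.1593 0.1119] [ 0.5 -0.1 -4.6] 0.0435 20.2917
[-0.04  0.15  0.02]
```

The pack entered cleanly. I'll keep pushing to the bottom.

Run:
```python
from h import *
X,Y=.5343,.1594
for z in (.100,.092,.089,.0875,.0865,.0855,.0845):
    t=ctrl.servo_line([X,Y,z],vel=.015,threshold=22); ctrl.dwell(.15); print(t); pr()
    if t or ctrl.state()['ft_force'][2]>16: break
```

```text
False
[0.5344 0.1594 0.1001] [-1.2 -0.9 -3.3] 0.0441 21.3917
False
[0.5345 0.1595 0.0922] [0.5 0.5 2.4] 0.0438 22.225
False
[0.5345 0.1594 0.0891] [0.8 0.3 3.4] 0.0441 22.725
False
[0.5344 0.1594 0.0875] [-0.6  1.4  3.1] 0.0441 23.125
False
[0.5343 0.1594 0.0865] [0.4 0.4 4.1] 0.0438 23.525
False
[0.5348 0.1596 0.0862] [-1.9  0.7 10.8] 0.0442 23.925
False
[0.5357 0.1598 0.086 ] [-1.3  1.4 16.6] 0.0445 24.325
```

The pack is on the bottom stop at TCP z = 0.086. I'll let go, back off and check.

Run:
```python
from h import *
X,Y=.5343,.1594
hand.release(); ctrl.dwell(.5); pr()
ctrl.servo_line([X,Y,.15],vel=.08); ctrl.servo_line([X,Y,.25],vel=.15); ctrl.dwell(.3); w=snap('wrist','w2'); s=snap('scene','s2')
pr()
g=lambda x:np.uint8(255*(x/255.)**.6)
q=proj(s,[[X,Y,.07]])[0].astype(int);print(q)
A=cv2.resize(s['img'][q[1]-50:q[1]+50,q[0]-45:q[0]+45],(400,444),interpolation=cv2.INTER_CUBIC)
B=cv2.resize(w['img'][130:241,205:305],(400,444),interpolation=cv2.INTER_CUBIC)
cv2.imwrite('pics/c4.png',g(np.hstack([A,B])))
```

```text
[0.5343 0.1594 0.0845] [-0.8  1.3 -0.8] 0.0883 25.6083
[0.5342 0.1594 0.2497] [0.1 0.4 0.5] 0.0881 27.7917
[219 144]
```

View pics/c4.png

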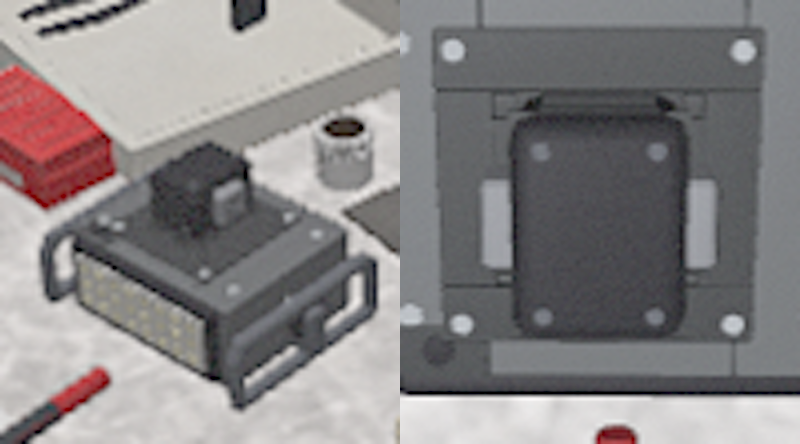

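The pictures show the pack upright in the light with both grey buttons out (x 482 and 716, the same proportions as when it was latched in the charger). The screw spacing puts its top at about 0.118 m, which is the latched height. I'm handing it in.

```bash
python3 -c "
from h import *
print(ctrl.finish_job())"
```

```text
the job is handed in; nothing more can be done
None
```

I moved the charged pack from the charger to the work light, pushed it to the bottom of the socket and let go. The last pictures show it upright at latched height with both buttons out. The job was handed in after about 28 s of robot time; no verdict came back.

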